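# Lock out the stock-support arm and reset the router

### The arm

A 7-joint arm with a two-finger parallel gripper is mounted at the origin on the work surface. World frame = base frame: x ahead of the robot, y to its left, z up, the work surface at z = 0. Lengths are in m, angles in rad, forces in N, time in s.
With the tool pointing down it reaches from about 0.35 to 0.9 m from the base axis. Payload 8.1 kg.
Tool frame: the origin (TCP) lies midway between the tips of the shut fingers; the grasp point (between the pads) lies 19 mm behind it; z points along the fingers, y is the line along which they close (so a half turn about z gives the same grasp; the last joint's range is limited). The gripper opens to 92 mm and grips with 3 to 60 N. Pads are 19 mm wide; open, the fingers measure 130 mm over their backs; the gripper's body (75 mm by 190 mm) begins 47 mm behind the grasp point.
Start: joints at [-1.218, 0.434, 0.025, 1.573, -0.012, 1.134, -0.075], TCP at [0.275, 0.561, 0.189] pointing down, gripper open.
Joint ranges: [-2.62, 2.62], [-0.44, 2.09], [-1.27, 1.32], [0.08, 2.57], [-1.32, 4.46], [0.12, 2], [-2.74, 2.74]. Speed limits (rad/s): [2.22, 2.22, 3.01, 3.01, 3.14, 3.14, 3.14].

### API

Orientations are given as a rotation vector (axis times angle).
In Python, from cell import arm gives the robot as it stands.
- The arm moves only by the tool move_arm, never from a script. Its argument "motion" is a list of rows, each an object of numbers: "tx", "ty", "tz": the shift along the tool's x, y, z normalised to -1 to 1, where 1 is 1000 mm; "twist": the turn about the tool's z normalised to -1 to 1, where 1 is pi/2 rad. In form: [{"tx": .., "ty": .., "tz": .., "twist": ..}, ...]. A call has 1 to 12 rows; each row shifts and turns the commanded pose from where the row before left it, along the tool's axes as they then stand; what a row does not reach is not made up. A row lasts 1/10 s, in which the tool goes at most 50 mm and 8.59 degrees, less where a joint would pass 70% of its speed; a pose out of reach is approached as far as the arm can. A call with a number of a shift or a turn outside -1 to 1 is refused whole. A call with a gripper value outside its range is refused whole. "gripper" is the gripper's target within -1 to 1 (shut at 1, half-way at 0, fully open at -1), set as the call begins (left out, the last holds). The fingers move at their own pace and stop on an object; "squeeze" is the grip in N (left out, the last holds). Time passes only in rows, so rows that do not move let the fingers close. It gives the time, the measured TCP pose, the force, the opening and the grip force at its end, in the units of the state.
- arm.observe(): the state, without advancing time (a new reading comes with each control period).
- arm.get_image(name): name is "scene" or "top"; returns the picture (420x560x3 uint8, red, green, blue); there is no depth.
- arm.calibration(name): a dict with "K" (3x3 intrinsics, pixels), "k1" (the pictures are not rectified: a ray, as slopes to the right and down, at radius r is drawn at 1 + k1 r^2 times it, then the intrinsics apply), "T" (4x4, takes a point from camera to world coordinates). Camera axes: x right, y down, z forward; pixel columns grow to the right and rows downward; lengths in m; the calibration is good to about 2 mm. A picture is of the moment at which its call begins. calibration takes no time and is no camera call.
- arm.sign_off(): hands the job in; it is judged then, once.
Trained networks look in the newest picture that a camera, given by its name, has taken for a name from the list of things; names that differ only in an ending like _2 or _b are one class to them, and where a whole thing is asked for, a point or a joint stands for the part that bears it (a point fixed in the world has none). Each returns a list of dicts, best first, with "conf" (0 to 1); they miss things now and then, are a little off and sometimes report something else, mostly with a low value. They report only what shows in the picture. A call takes as long as a camera call.
- arm.look_for(camera, query): "point" ([column, row] as shares, 0 to 1, of the picture: columns of its width, rows of its height, amid what is visible of it).
- arm.regions_of(camera, query): "region" (420x560 bool, what is visible of it) and "point" ([column, row] as shares, 0 to 1, of the picture: columns of its width, rows of its height, amid what is visible of it).
- arm.place_of(camera, query): "point" ([column, row] as shares, 0 to 1, of the picture: columns of its width, rows of its height: a listed point, or the origin of a listed thing).
The state is a dict: "clock": time; "joints": joint angles; "dq": joint speeds; "joint_efforts": joint torques, N m; "position": TCP position; "ee_rot": TCP orientation; "force": force on the tool from outside, world axes, zero at the start; "ft_torque": the same for the moment, N m; "width": opening from 0.0 (shut) to 1.0 (fully open); "gripper_force": force on a finger pad.
Only numpy, scipy, OpenCV 4.12 (cv2) and the standard library are available. Lean on these libraries where they do the work, as an engineer would, in place of code of your own. Each camera call takes 0.05 s, during which the arm holds its last target. There are 200 camera calls.

### The job

Make the router jig ready: lift the parked stock-support arm, swing it right over and push it down until it snaps fully home under its spring catch on the rest block. Then slide the switch box's dust cover aside, push the button under it all the way in, and slide the cover fully shut again. Leave the tape roll, the bit block and the plywood offcut where they are.

Things in the scene. Friction and masses are not known exactly. Their poses are not given: they have to be found in the camera images.
- stand: Fixed stand of the support arm: plywood base 325 x 130 x 12 mm. Origin on the table directly under the hinge, z up. Hinge axis parallel to its y, 70 mm up, between two steel cheeks (x -17 to 17, y -22 to 22, up to 87 mm). On its -x side a small park post (16 x 18 mm, at x = -42, up to 65 mm) stands under the parked arm; on its +x side is the rest block.
- rest_block (a point): Centre of the groove floor of the fixed wooden rest block, 61 mm above the table, at stand x = 120 mm. The block spans stand x 88 to 148, y -62 to 62 mm. Lips before and behind the groove rise to 80 mm, but are cut away within 28 mm of the centre line: fingers that straddle half the bar strike the lips before it is home; the last push must come from above, near the middle.
- catch_nose (a point): Foremost point of the spring catch's round steel nose (12 mm across), at stand x = 124, y = 0, 78 mm above the table; it yields away from the hinge. Behind it the catch housing: x 139 to 161, y -12 to 12, top at 90 mm.
- hinge_pivot (a point): Centre of the support arm's hinge axis (fixed to the stand, 70 mm above the table).
- crossbar (a point): Middle of the round steel crossbar at the arm's free end, 120 mm from the hinge axis. The bar is 14 mm thick and 110 mm long, parallel to the hinge axis (stand y), so each half sticks out 45 mm beside the strap. The strap from hinge to bar is flat steel, 20 mm wide, 8 mm thick, centred on the line from hinge to bar.
- support_arm (a joint): Support arm angle, rad. 0: parked, level toward stand -x; pi/2: straight up; 3.14: swung over, level toward stand +x, home in the groove (bar middle 70 mm up). Stays where left (about 2.3 N at the bar moves it). From 3.01 the bar meets the catch nose and needs a push down of 12 to 16 N at the bar; at 3.08 it passes the nose, which snaps over it; short of that it stays up. Home: above 3.10.
- switch_box: Fixed grey switch box 100 x 215 x 50 mm (x, y, z); origin at the centre of its underside. Two low rails (to 63 mm high) run along y at x = +-46 mm. The button lies at x = 0, y = -55 mm in this frame.
- dust_cover (a joint): Travel of the dust cover along the switch box's +y, m. 0: shut, centred over the button; 0.09: fully open against its stop. Friction about 2 N; stays where left. The button is clear above 0.055.
- cover_rib (a point): Centre of the top of the rib on the dust cover, 92 mm above the table. The rib is 50 mm along box x, 12 mm along box y and stands 23 mm above the cover plate; the plate is 100 x 75 mm (x, y), its top 69 mm above the table.
- button_top (a point): Centre of the top face of the round push button, 26 mm across, 60 mm above the table when not pressed.
- push_button (a joint): Depth of the button, m: 0 out, 0.006 fully in (about 5 N). Springs back.
- tape_roll: Loose yellow tape roll, 104 mm across, 24 mm high; bystander. Origin at the centre of its underside.
- bit_block: Loose wooden block of router bits, 70 x 100 mm, 58 mm high; bystander. Origin at the centre of its underside.
- pattern_offcut: Loose flat plywood offcut about 100 x 150 mm, 12 mm thick; bystander. Origin on its underside.

How it is judged:
By the outcome, as a careful person would: the job done as asked, in the order asked, and still so for the second after the job is handed in, with the robot touching nothing.
It also fails if it takes over 61 s, if anything falls off the work surface, if the arm or the gripper's body presses on something with over 40 N, if the wrist force passes 120 N, or if a joint passes its speed limit or range.

## Working session

There is one attempt and no reset: what is moved stays moved. The work goes in short steps, Python scripts to look and compute and a tool call to move; the robot and the scene stay as the last step left them, time stands still between calls to the robot, and variables do not carry over. Pictures are saved under pics/ and viewed, at most 10 in all, crops included, and the job is handed in when it is done.

Besides the shell and the picture viewer there is one more tool, called after ">>>" by a JSON object that holds its "fn" and its "kwargs", one argument or row to a line. move_arm: Moves the arm, as the interface text tells. Scaled input: -1 to 1 covers 1000 mm each way for a shift and pi/2 rad each way for a turn. Its arguments: {"type":"object","properties":{"motion":{"type":"array","items":{"type":"object","properties":{"tx":{"type":"number"},"ty":{"type":"number"},"tz":{"type":"number"},"twist":{"type":"number"}}}},"gripper":{"type":"number"},"squeeze":{"type":"number"}},"required":["motion"]}

```bash
mkdir -p pics; cat > h.py <<'E'
import numpy as np, cv2
from cell import arm
from scipy.spatial.transform import Rotation as R
def ray(cam,uv,share=True):
    c=arm.calibration(cam);K=np.array(c["K"]);T=np.array(c["T"])
    p=np.array(uv,float)*([560,420] if share else [1,1])
    d=np.array([(p[0]-K[0,2])/K[0,0],(p[1]-K[1,2])/K[1,1]]);s=d.copy()
    for _ in range(20): s=d/(1+c["k1"]*(s@s))
    return T[:3,3],T[:3,:3]@np.array([s[0],s[1],1])
def atz(cam,uv,z,share=True):
    o,d=ray(cam,uv,share);return o+d*(z-o[2])/d[2]
def tri(u1,u2,c1="scene",c2="top"):
    o1,d1=ray(c1,u1);o2,d2=ray(c2,u2)
    t=np.linalg.lstsq(np.c_[d1,-d2],o2-o1,rcond=None)[0]
    a,b=o1+d1*t[0],o2+d2*t[1];return (a+b)/2,np.linalg.norm(a-b)
E
python3 - <<'E'
from h import *
np.set_printoptions(precision=3,suppress=True)
print(arm.observe())
ims=[arm.get_image(n) for n in("scene","top")]
for n,i in zip(("scene","top"),ims): cv2.imwrite(f"pics/{n}0.png",i[:,:,::-1])
H=dict(stand=0,rest_block=.061,catch_nose=.078,hinge_pivot=.07,crossbar=.07,switch_box=0,cover_rib=.092,button_top=.06,tape_roll=0,bit_block=0,pattern_offcut=0)
for q,z in H.items():
    r={}
    for c in("scene","top"):
        l=arm.place_of(c,q)
        if l: r[c]=l[0]; print(q,c,round(l[0]["conf"],2),np.array(l[0]["point"])*[560,420],atz(c,l[0]["point"],z))
    if len(r)==2: print("   tri",*tri(r["scene"]["point"],r["top"]["point"]))
for c in("scene","top"): print(c,np.array(arm.calibration(c)["T"])[:3])
E
```

```text
{'clock': 0.0, 'joints': array([-1.218,  0.435,  0.025,  1.574, -0.012,  1.134, -0.075]), 'dq': array([-0.002, -0.002,  0.001, -0.002,  0.001,  0.   , -0.001]), 'joint_efforts': array([ -0.001, -66.787,   0.985, -31.444,  -0.061,   0.043,   0.   ]), 'position': array([0.275, 0.561, 0.189]), 'ee_rot': array([-0.71 , -3.06 ,  0.002]), 'force': array([-0.598, -0.771, -0.352]), 'ft_torque': array([-0.012, -0.006, -0.02 ]), 'gripper_force': 0.0, 'width': 0.9966277254573234}
stand scene 0.95 [414.792 251.496] [0.521 0.27  0.   ]
stand top 0.88 [181.776 243.81 ] [0.51 0.26 0.  ]
   tri [ 0.51   0.266 -0.012] 0.006845869407055357
rest_block scene 0.8 [471.912 255.78 ] [0.543 0.383 0.061]
rest_block top 0.83 [138.096 234.99 ] [0.531 0.376 0.061]
   tri [0.532 0.382 0.049] 0.0050688190891003595
catch_nose scene 0.97 [475.216 252.   ] [0.548 0.386 0.078]
catch_nose top 0.7 [133.112 232.512] [0.537 0.386 0.078]
   tri [0.538 0.388 0.069] 0.0014190308024173328
hinge_pivot scene 0.79 [417.312 224.7  ] [0.513 0.26  0.07 ]
hinge_pivot top 0.69 [176.904 241.5  ] [0.513 0.261 0.07 ]
   tri [0.513 0.26
[... 609 characters left out ...]
l scene 0.75 [260.288 285.012] [0.755 0.011 0.   ]
tape_roll top 0.92 [264.096 163.086] [0.756 0.017 0.   ]
   tri [0.757 0.015 0.004] 0.005500111473173792
bit_block scene 0.57 [181.328 250.992] [ 0.749 -0.189  0.   ]
bit_block top 0.57 [330.68 167.79] [ 0.744 -0.185  0.   ]
   tri [ 0.746 -0.188 -0.002] 0.006569607782474098
pattern_offcut scene 0.76 [335.328 318.696] [0.764 0.179 0.   ]
pattern_offcut top 0.6 [212.912 160.188] [0.764 0.173 0.   ]
   tri [ 0.764  0.176 -0.002] 0.006013622238505613
scene [[-0.447  0.589 -0.673  1.316]
 [ 0.895  0.295 -0.336  0.336]
 [ 0.001 -0.752 -0.659  0.78 ]]
top [[ 0.006 -0.993  0.12   0.441]
 [-1.    -0.007 -0.012 -0.014]
 [ 0.013 -0.12  -0.993  1.517]]
```

```bash
python3 -c "
import cv2
for n in('scene','top'):
    i=cv2.imread(f'pics/{n}0.png'); cv2.imwrite(f'pics/{n}0b.png',cv2.resize(i,(800,600),interpolation=cv2.INTER_CUBIC))"
```

```text
(no output)
```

View pics/scene0b.png

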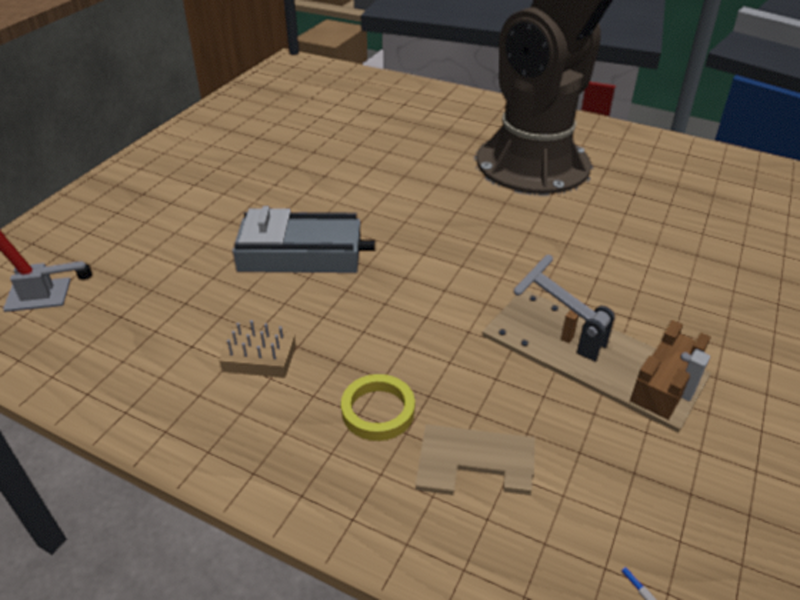

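View pics/top0b.png

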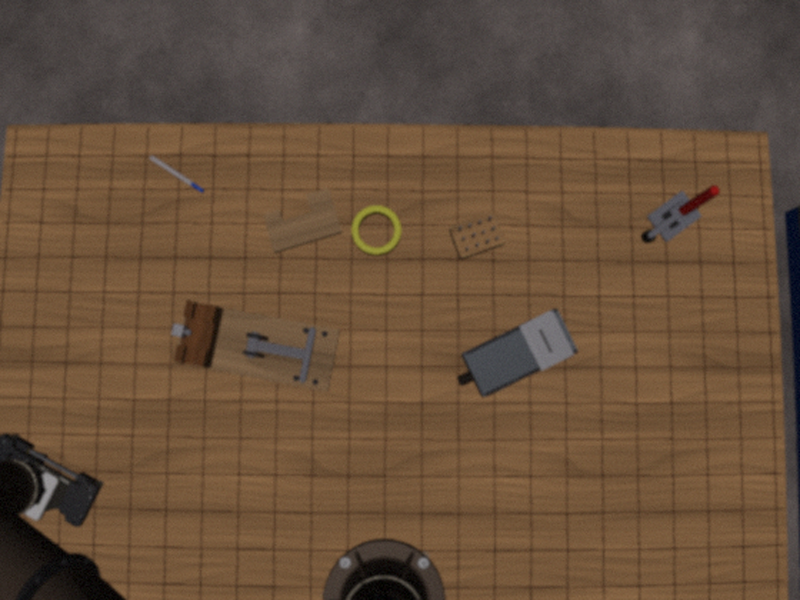

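The scene picture shows the arm parked with its bar slightly raised at about (532,275), and the catch at the far right (695,365). The top picture shows the box turned by about 27°, with its cover at the upper right (548,340). I'll fit the stand and box poses to all detections and overlay the result.

```bash
cat > fit.py <<'E'
from h import *
from scipy.optimize import least_squares
np.set_printoptions(precision=4,suppress=True)
def proj(cam,P):
    c=arm.calibration(cam);K=np.array(c["K"]);T=np.array(c["T"])
    p=(np.atleast_2d(P)-T[:3,3])@T[:3,:3];s=p[:,:2]/p[:,2:]
    s=s*(1+c["k1"]*(s**2).sum(1,keepdims=True));return s*[K[0,0],K[1,1]]+K[:2,2]
def place(x,pts):
    c,s=np.cos(x[2]),np.sin(x[2]);P=np.atleast_2d(np.array(pts,float))
    return np.c_[x[0]+c*P[:,0]-s*P[:,1],x[1]+s*P[:,0]+c*P[:,1],P[:,2]]
def bar(a,y=0): return [-.12*np.cos(a),y,.07+.12*np.sin(a)]
def rect(x0,x1,y0,y1,z): return [[x0,y0,z],[x1,y0,z],[x1,y1,z],[x0,y1,z]]
E
python3 - <<'E'
from fit import *
ob=[]
for c in("scene","top"):
    for q in("stand","rest_block","catch_nose","hinge_pivot","crossbar","switch_box","cover_rib","button_top"):
        for l in arm.place_of(c,q)[:1]:
            if l["conf"]>.5: ob.append((c,q,np.array(l["point"])*[560,420]))
def S(v): return dict(stand=[0,0,0],rest_block=[.12,0,.061],catch_nose=[.124,0,.078],hinge_pivot=[0,0,.07],crossbar=bar(v[3]))
B=dict(switch_box=[0,0,0],cover_rib=[0,-.055,.092])
def f(v,m): 
    M=m(v);return np.concatenate([(proj(c,place(v,M[q]))[0]-p) for c,q,p in ob if q in M])
s=least_squares(f,[.513,.261,1.39,.28],loss="soft_l1",args=(S,))
b=least_squares(f,[.502,-.278,.47],loss="soft_l1",args=(lambda v:B,))
print(s.x,b.x);print(f(s.x,S).reshape(-1,2));print(f(b.x,lambda v:B).reshape(-1,2))
np.savez("fit.npz",s=s.x,b=b.x)
out=[]
for c in("scene","top"):
    im=arm.get_image(c)[:,:,::-1]; o=cv2.resize(im,None,fx=4,fy=4,interpolation=cv2.INTER_CUBIC)
    def dr(v,P,col): cv2.polylines(o,[np.int32(proj(c,place(v,P))*4+1.5)],True,col,1)
    a=s.x[3]
    dr(s.x,rect(.088,.148,-.062,.062,.08),(0,0,255));dr(s.x,[bar(a,-.055),bar(a,.055)],(0,0,255));dr(s.x,[[0,0,.07],bar(a)],(0,255,0));dr(s.x,rect(.139,.161,-.012,.012,.09),(255,255,0));dr(s.x,rect(-.017,.017,-.022,.022,.087),(255,0,255))
    dr(b.x,rect(-.05,.05,-.1075,.1075,.05),(0,0,255));dr(b.x,rect(-.05,.05,-.1075,.1075,0),(0,0,255));dr(b.x,rect(-.025,.025,-.061,-.049,.092),(0,255,0));dr(b.x,rect(-.05,.05,-.0925,-.0175,.069),(255,255,0))
    for v in(s.x,b.x):
        m=proj(c,place(v,[[.05 if v is s.x else 0,0,.05]]))[0]*4
        x,y=np.int32(m); k=o[max(0,y-300):y+300,max(0,x-400):x+400]; out.append(cv2.resize(k[:600,:800],(400,300)) if 0 else k)
for n,k in zip("abcd",out): cv2.imwrite(f"pics/ov_{n}.png",k)
t=np.zeros((600,800,3),np.uint8)
for i,k in enumerate(out):
    k=k[k.shape[0]//2-150:k.shape[0]//2+150,k.shape[1]//2-200:k.shape[1]//2+200]; t[i//2*300:i//2*300+k.shape[0],i%2*400:i%2*400+k.shape[1]]=k
cv2.imwrite("pics/ov.png",t)
E
```

```text
[0.5153 0.2621 1.3961 0.2787] [ 0.5038 -0.2769  0.642 ]
[[-2.7802 -2.8029]
 [-0.8413 -2.7502]
 [-0.0604 -3.9583]
 [ 0.614   0.9938]
 [ 0.2256  0.5579]
 [-0.6268 -1.7294]
 [-1.4621 -1.6613]
 [ 0.5702  0.1508]
 [-0.1907 -0.6738]
 [-2.4854  0.8726]]
[[-0.0689 -1.5526]
 [ 2.5486 -0.8801]
 [-0.2791 -0.6345]
 [ 0.8245 -4.5101]]
```

View pics/ov.png

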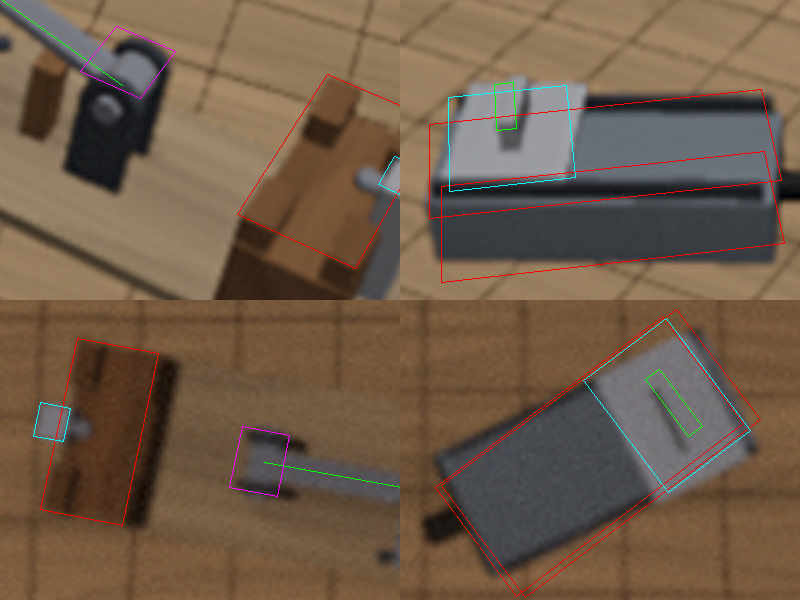

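The stand overlay fits well. The box yaw is off because the rib detection was weak, so I'll fit the box silhouettes instead.

```bash
python3 - <<'E'
from fit import *
from scipy.optimize import minimize
reg={}
for c in("scene","top"):
    for q in("switch_box","dust_cover"):
        l=arm.regions_of(c,q)
        if l: reg[c,q]=l[0]["region"]; print(c,q,[round(k["conf"],2) for k in l],l[0]["region"].sum())
def mask(c,v,q):
    m=np.zeros((1680,2240),np.uint8)
    def hull(P):
        u=np.int32((proj(c,place(v,P))+.5)*4);cv2.fillConvexPoly(m,cv2.convexHull(u),1)
    if q=="switch_box":
        hull(rect(-.05,.05,-.1075,.1075,0)+rect(-.05,.05,-.1075,.1075,.05));hull(rect(-.05,.05,-.1075,.1075,.05)+rect(-.048,.048,-.1075,.1075,.063))
    hull(rect(-.05,.05,-.0925,-.0175,.063)+rect(-.05,.05,-.0925,-.0175,.069));hull(rect(-.025,.025,-.061,-.049,.069)+rect(-.025,.025,-.061,-.049,.092))
    return m
G={}
for (c,q),r in reg.items():
    r=r.astype(np.uint8)
    if q=="switch_box" and (c,"dust_cover") in reg: r|=reg[c,"dust_cover"].astype(np.uint8)
    G[c,q]=cv2.resize(r,(2240,1680),interpolation=cv2.INTER_NEAREST)
def cost(v):
    t=0
    for k,g in G.items():
        m=mask(k[0],v,k[1]);t+=1-(m&g).sum()/(m|g).sum()
    return t/len(G)
x0=np.array([.503,-.277,.47])
r=minimize(cost,x0,method="Nelder-Mead",options=dict(initial_simplex=[x0,x0+[.01,0,0],x0+[0,.01,0],x0+[0,0,.08]],xatol=1e-4,fatol=1e-4))
v=r.x;print(v,r.fun)
F=np.load("fit.npz");np.savez("fit.npz",s=F["s"],b=v)
t=np.zeros((600,800,3),np.uint8)
for i,c in enumerate(("scene","top")):
    o=cv2.resize(arm.get_image(c)[:,:,::-1],None,fx=4,fy=4,interpolation=cv2.INTER_CUBIC)
    for P,col in((rect(-.05,.05,-.1075,.1075,.05),(0,0,255)),(rect(-.025,.025,-.061,-.049,.092),(0,255,0)),(rect(-.05,.05,-.0925,-.0175,.069),(255,255,0))): cv2.polylines(o,[np.int32((proj(c,place(v,P))+.5)*4)],True,col,1)
    x,y=np.int32(proj(c,place(v,[[0,0,.05]]))[0]*4);t[i*300:i*300+300,:400]=o[y-150:y+150,x-200:x+200]
    s=F["s"];a=s[3]
    for P,col in(([bar(a,-.055),bar(a,.055)],(0,0,255)),([[0,0,.07],bar(a)],(0,255,0)),(rect(-.017,.017,-.022,.022,.087),(255,0,255))): cv2.polylines(o,[np.int32((proj(c,place(s,P))+.5)*4)],True,col,1)
    x,y=np.int32(proj(c,place(s,[[-.06,0,.07]]))[0]*4);t[i*300:i*300+300,400:]=o[y-150:y+150,x-200:x+200]
cv2.imwrite("pics/ov2.png",t)
E
```

```text
scene switch_box [0.81, 0.31] 3966
scene dust_cover [0.78] 743
top switch_box [0.67] 2742
top dust_cover [0.85] 892
[ 0.5032 -0.2746  0.4469] 0.06911689309955107
```

View pics/ov2.png

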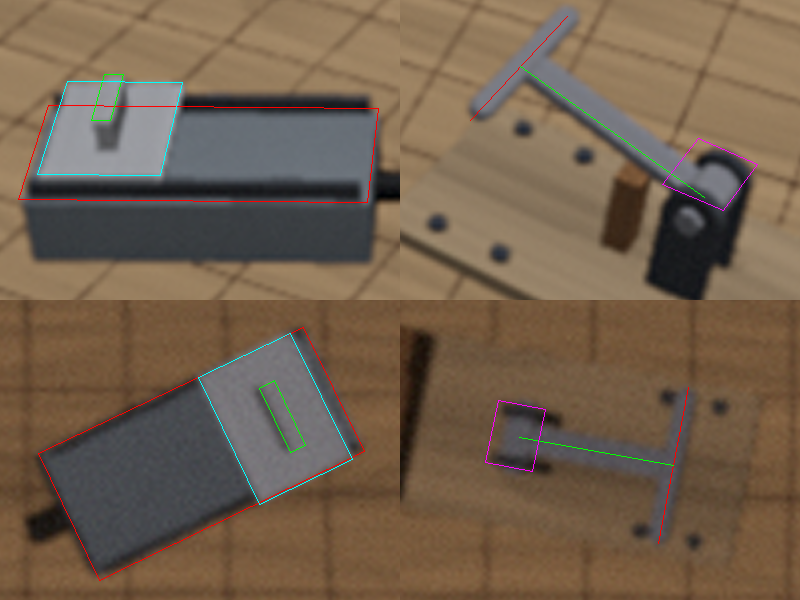

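>>> {"fn": "move_arm", "kwargs": {
  "motion": [
    {"twist": -0.09},
    {"twist": -0.09},
    {"tx": -0.0257,"ty": -0.0368},
    {"tx": -0.0257,"ty": -0.0368},
    {"tx": -0.0257,"ty": -0.0368},
    {"tx": -0.0257,"ty": -0.0368},
    {"tx": -0.0257,"ty": -0.0368},
    {"tx": -0.0257,"ty": -0.0368},
    {"tx": -0.0257,"ty": -0.0368},
    {"tx": -0.0257,"ty": -0.0368},
    {"tx": -0.0257,"ty": -0.0368},
    {"tx": -0.0257,"ty": -0.0368}
  ],
  "gripper": 0.0
}}

```text
invalid input
```

```bash
cat > go.py <<'E'
from fit import *
import sys
# usage: go.py s|b x y z yawoffset_deg  -> target in stand/box frame; tool y = frame x + offset
def d(fr,x,y,z,off):
    v=np.load("fit.npz")[fr];t=place(v,[x,y,z])[0];st=arm.observe();p=np.array(st["position"])
    M=R.from_rotvec(st["ee_rot"]).as_matrix();yaw=np.arctan2(M[1,1],M[0,1]);w=v[2]+np.radians(off)
    tw=-(((w-yaw)+np.pi)%(2*np.pi)-np.pi);dl=t-p
    xt=np.array([-np.sin(w),np.cos(w),0]);yt=np.array([np.cos(w),np.sin(w),0])
    c,s=np.cos(v[2]),np.sin(v[2]);q=p-[v[0],v[1],0]
    print("clock",round(st["clock"],2),"tcp in frame",np.array([c*q[0]+s*q[1],-s*q[0]+c*q[1],q[2]]),"tilt",M[2,2],"F",st["force"],"w",st["width"],st["gripper_force"],"joints",st["joints"])
    print("twist",tw/(np.pi/2),"tx,ty,tz",dl@xt,dl@yt,-dl[2])
if __name__=="__main__": d(sys.argv[1],*map(float,sys.argv[2:6]))
E
python3 go.py s -.1154 .032 .088 0
```

```text
clock 2.4 tcp in frame [0.2528 0.2885 0.1895] tilt -0.9999999979787735 F [ 0.3383 -0.4728 -0.3037] w 1.0024757521643188 0.0 joints [-1.2176  0.4345  0.025   1.5732 -0.0116  1.134  -0.0751]
twist -0.17901538027080502 tx,ty,tz -0.2564846293430835 -0.36819905506941447 0.10146223414748975
```

>>> {"fn": "move_arm", "kwargs": {
  "motion": [
    {"tx": 0,"ty": 0,"tz": 0,"twist": -0.09},
    {"tx": 0,"ty": 0,"tz": 0,"twist": -0.09},
    {"tx": -0.0257,"ty": -0.0368,"tz": 0,"twist": 0},
    {"tx": -0.0257,"ty": -0.0368,"tz": 0,"twist": 0},
    {"tx": -0.0257,"ty": -0.0368,"tz": 0,"twist": 0},
    {"tx": -0.0257,"ty": -0.0368,"tz": 0,"twist": 0},
    {"tx": -0.0257,"ty": -0.0368,"tz": 0,"twist": 0},
    {"tx": -0.0257,"ty": -0.0368,"tz": 0,"twist": 0},
    {"tx": -0.0257,"ty": -0.0368,"tz": 0,"twist": 0},
    {"tx": -0.0257,"ty": -0.0368,"tz": 0,"twist": 0},
    {"tx": -0.0257,"ty": -0.0368,"tz": 0,"twist": 0},
    {"tx": -0.0257,"ty": -0.0368,"tz": 0,"twist": 0}
  ],
  "gripper": 0
}}

```text
clock: 3.6
position: [0.4655, 0.1528, 0.1898]
ee_rot: [0.271, 3.129, 0.001]
force: [0.7, 0.3, 0.1]
width: 0.501
gripper_force: 0.0
```

```bash
python3 go.py s -.1154 .032 .088 0
```

```text
clock 3.6 tcp in frame [-0.1163  0.03    0.1898] tilt -0.9999995861029969 F [0.7033 0.2919 0.0706] w 0.5007506504159832 0.0 joints [-0.5452  0.2118  0.143   1.9024 -0.0352  1.0289  1.0105]
twist 0.0010724232857868897 tx,ty,tz 0.001961642133671316 0.0009214400629402005 0.10177677742786487
```

>>> {"fn": "move_arm", "kwargs": {
  "motion": [
    {"tx": 0.002,"ty": 0.001,"tz": 0.03,"twist": 0},
    {"tx": 0,"ty": 0,"tz": 0.03,"twist": 0},
    {"tx": 0,"ty": 0,"tz": 0.02,"twist": 0},
    {"tx": 0,"ty": 0,"tz": 0.02,"twist": 0},
    {"tx": 0,"ty": 0,"tz": 0,"twist": 0}
  ],
  "gripper": 0
}}

```text
clock: 4.1
position: [0.4615, 0.1551, 0.0875]
ee_rot: [-0.271, -3.126, 0.003]
force: [-0.5, 0.6, 0.0]
width: 0.503
gripper_force: 0.0
```

>>> {"fn": "move_arm", "kwargs": {
  "motion": [
    {"tx": 0,"ty": 0,"tz": 0,"twist": 0},
    {"tx": 0,"ty": 0,"tz": 0,"twist": 0},
    {"tx": 0,"ty": 0,"tz": 0,"twist": 0},
    {"tx": 0,"ty": 0,"tz": 0,"twist": 0},
    {"tx": 0,"ty": 0,"tz": 0,"twist": 0}
  ],
  "gripper": 1,
  "squeeze": 10
}}

```text
clock: 4.6
position: [0.4634, 0.1559, 0.0899]
ee_rot: [0.271, 3.129, 0.001]
force: [-0.4, -0.2, 0.2]
width: 0.113
gripper_force: 0.0
```

```bash
python3 - <<'E'
from fit import *
ims=[]
for c in("scene","top"):
    o=cv2.resize(arm.get_image(c)[:,:,::-1],None,fx=4,fy=4,interpolation=cv2.INTER_CUBIC)
    s=np.load("fit.npz")["s"];x,y=np.int32(proj(c,place(s,[[-.08,0,.09]]))[0]*4);ims.append(o[y-300:y+300,x-200:x+200])
cv2.imwrite("pics/g.png",np.hstack(ims))
E
python3 go.py s -.1154 .032 .088 0
```

```text
clock 4.7 tcp in frame [-0.1137  0.0328  0.0897] tilt -0.999999885174712 F [ 0.3599 -0.1475 -0.1236] w 0.031789982252059895 0.0 joints [-0.5346  0.3317  0.1274  2.0285 -0.0586  0.7843  1.0251]
twist 0.00103273336315975 tx,ty,tz -0.0008063815633656918 -0.0016754592257102394 0.0016699450215977574
```

View pics/g.png

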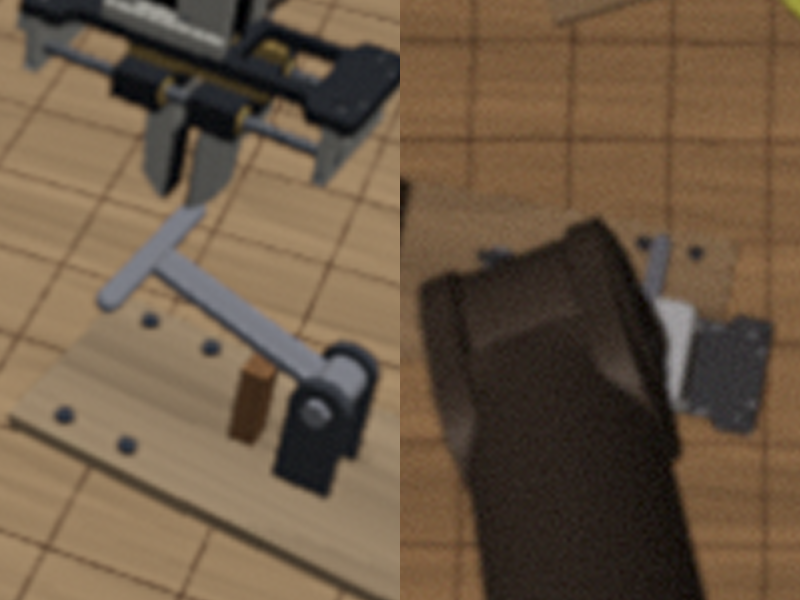

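```bash
python3 - <<'E'
from fit import *
s=np.load("fit.npz")["s"];p=np.array(arm.observe()["position"])
for c in("scene","top"):
    x,y=np.int32(proj(c,place(s,[[-.08,0,.09]]))[0]*4);f=lambda P:proj(c,P)*4-[x-200,y-300]
    print(c,"tcp",f(p),"tcp+40up",f(p+[0,0,.04]),"bar mid,ends",f(place(s,[bar(s[3]),bar(s[3],.055),bar(s[3],-.055),bar(s[3],.032)])))
E
```

```text
scene tcp [[173.2533 245.9573]] tcp+40up [[182.9392 189.0164]] bar mid,ends [[145.3663 256.5036]
 [192.4115 206.2545]
 [ 95.1092 310.108 ]
 [173.1107 226.878 ]]
top tcp [[238.3481 355.8115]] tcp+40up [[231.3379 354.8112]] bar mid,ends [[247.5224 309.1622]
 [232.1954 387.6596]
 [262.8031 231.2345]
 [238.6096 354.7681]]
```

The fingers closed empty, and in the scene view the tips at about (185,200) look higher than the TCP projects. I'll overlay a finger wireframe and both arm-angle hypotheses.

```bash
python3 - <<'E'
from fit import *
s=np.load("fit.npz")["s"];st=arm.observe();p=np.array(st["position"]);print(p,st["width"],st["force"])
c="scene";k=6
im=arm.get_image(c)[:,:,::-1]
o=cv2.resize(im,None,fx=k,fy=k,interpolation=cv2.INTER_CUBIC)
def dr(P,col,cl=False): cv2.polylines(o,[np.int32((proj(c,P)+.5)*k)],cl,col,1)
for a,col in((s[3],(0,0,255)),(0,(255,255,0))):
    dr(place(s,[bar(a,-.055),bar(a,.055)]),col);dr(place(s,[[0,0,.07],bar(a)]),col)
dr(place(s,rect(-.05,-.034,-.009,.009,.065)),(0,255,0),True)
dr(place(s,rect(-.017,.017,-.022,.022,.087)),(255,0,255),True)
w=.019
q=place([p[0],p[1],s[2]],rect(-.019,.019,-.0095,.0095,p[2]));dr(q,(0,255,255),True)
for r in q: dr([r,r+[0,0,.066]],(0,255,255))
x,y=np.int32(proj(c,place(s,[[-.08,0,.09]]))[0]*k);cv2.imwrite("pics/g2.png",o[y-330:y+270,x-350:x+450])
E
```

```text
[0.4632 0.1558 0.0897] 0.031789982252059895 [ 0.3599 -0.1475 -0.1236]
```

View pics/g2.png

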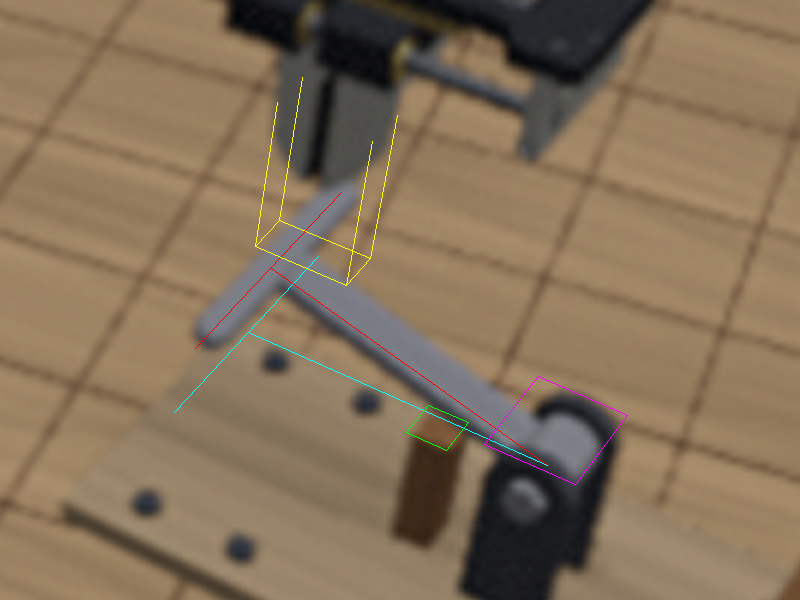

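Tips clearly ended above the bar. I'll open, go down 22 mm and close again.

>>> {"fn": "move_arm", "kwargs": {
  "motion": [
    {"tx": 0,"ty": 0,"tz": 0,"twist": 0},
    {"tx": 0,"ty": 0,"tz": 0,"twist": 0},
    {"tx": 0,"ty": 0,"tz": 0,"twist": 0},
    {"tx": 0,"ty": 0,"tz": 0,"twist": 0},
    {"tx": 0,"ty": 0,"tz": 0,"twist": 0},
    {"tx": 0,"ty": 0,"tz": 0.011,"twist": 0},
    {"tx": 0,"ty": 0,"tz": 0.011,"twist": 0},
    {"tx": 0,"ty": 0,"tz": 0,"twist": 0}
  ],
  "gripper": -0.3
}}

```text
clock: 5.55
position: [0.4618, 0.1552, 0.0655]
ee_rot: [-0.271, -3.127, 0.003]
force: [-0.0, 0.5, 0.3]
width: 0.632
gripper_force: 0.0
```

>>> {"fn": "move_arm", "kwargs": {
  "motion": [
    {"tx": 0,"ty": 0,"tz": 0,"twist": 0},
    {"tx": 0,"ty": 0,"tz": 0,"twist": 0},
    {"tx": 0,"ty": 0,"tz": 0,"twist": 0},
    {"tx": 0,"ty": 0,"tz": 0,"twist": 0},
    {"tx": 0,"ty": 0,"tz": 0,"twist": 0},
    {"tx": 0,"ty": 0,"tz": 0,"twist": 0},
    {"tx": 0,"ty": 0,"tz": 0,"twist": 0},
    {"tx": 0,"ty": 0,"tz": 0,"twist": 0}
  ],
  "gripper": 1,
  "squeeze": 10
}}

```text
clock: 6.35
position: [0.4633, 0.1564, 0.0676]
ee_rot: [0.271, 3.129, 0.001]
force: [0.1, 2.3, -0.9]
width: 0.146
gripper_force: 10.0
```

```bash
python3 go.py s -.1154 .032 .088 0; python3 - <<'E'
from fit import *
s=np.load("fit.npz")["s"]
ims=[]
for c in("scene","top"):
    o=cv2.resize(arm.get_image(c)[:,:,::-1],None,fx=5,fy=5,interpolation=cv2.INTER_CUBIC)
    x,y=np.int32(proj(c,place(s,[[-.08,0,.1]]))[0]*5);ims.append(o[y-300:y+300,x-200:x+200])
cv2.imwrite("pics/g3.png",np.hstack(ims))
E
```

```text
clock 6.35 tcp in frame [-0.1131  0.0328  0.0676] tilt -0.9999995724841501 F [ 0.0768  2.339  -0.91  ] w 0.14576073537331546 10.001192092895508 joints [-0.5299  0.3645  0.1219  2.05   -0.0658  0.7299  1.0312]
twist 0.0012713256669866929 tx,ty,tz -0.000840618970079177 -0.0022602484784257073 -0.020443747412177582
```

The bar is gripped: the opening is 13.4 mm at 10 N. Next I'll start the swing and watch the force.

>>> {"fn": "move_arm", "kwargs": {
  "motion": [
    {"tx": 0,"ty": 0.002,"tz": -0.012,"twist": 0},
    {"tx": 0,"ty": 0.003,"tz": -0.012,"twist": 0},
    {"tx": 0,"ty": 0.004,"tz": -0.011,"twist": 0},
    {"tx": 0,"ty": 0,"tz": 0,"twist": 0}
  ]
}}

```text
clock: 6.85
position: [0.4655, 0.1656, 0.1035]
ee_rot: [0.269, 3.128, 0.002]
force: [-0.2, -0.1, 0.7]
width: 0.032
gripper_force: 0.6
```

```bash
python3 go.py s -.1154 .032 .088 0; python3 - <<'E'
from fit import *
l=arm.place_of("top","crossbar");print([(k["conf"],np.array(k["point"])*[560,420]) for k in l[:2]])
l=arm.place_of("scene","crossbar");print([(k["conf"],np.array(k["point"])*[560,420]) for k in l[:2]])
E
```

```text
clock 6.85 tcp in frame [-0.1036  0.0323  0.1035] tilt -0.9999976948728642 F [-0.2406 -0.1319  0.733 ] w 0.032039408961691634 0.62683169497177 joints [-0.5515  0.3191  0.1279  2.003  -0.0549  0.8205  1.0063]
twist 0.001842762118661628 tx,ty,tz -0.0003071073592631501 -0.01175529885374325 0.015543704681882903
[(0.57, array([219.688, 248.514]))]
[(0.63, array([373.128, 191.898])), (0.19, array([208.824, 176.694]))]
```

The bar slipped off because only the tips held it. I'll regrasp lower.

>>> {"fn": "move_arm", "kwargs": {
  "motion": [
    {"tx": 0,"ty": -0.005,"tz": 0,"twist": 0},
    {"tx": 0,"ty": -0.005,"tz": 0,"twist": 0},
    {"tx": 0,"ty": 0,"tz": 0,"twist": 0},
    {"tx": 0,"ty": 0,"tz": 0,"twist": 0},
    {"tx": 0,"ty": 0,"tz": 0.018,"twist": 0},
    {"tx": 0,"ty": 0,"tz": 0.018,"twist": 0},
    {"tx": 0,"ty": 0,"tz": 0.016,"twist": 0},
    {"tx": 0,"ty": 0,"tz": 0,"twist": 0}
  ],
  "gripper": -0.3
}}

```text
clock: 7.75
position: [0.4615, 0.1544, 0.0487]
ee_rot: [-0.271, -3.127, 0.003]
force: [-0.3, 0.1, -0.4]
width: 0.629
gripper_force: 0.0
```

>>> {"fn": "move_arm", "kwargs": {
  "motion": [
    {"tx": 0,"ty": 0,"tz": 0,"twist": 0},
    {"tx": 0,"ty": 0,"tz": 0,"twist": 0},
    {"tx": 0,"ty": 0,"tz": 0,"twist": 0},
    {"tx": 0,"ty": 0,"tz": 0,"twist": 0},
    {"tx": 0,"ty": 0,"tz": 0,"twist": 0},
    {"tx": 0,"ty": 0,"tz": 0,"twist": 0},
    {"tx": 0,"ty": 0,"tz": 0,"twist": 0},
    {"tx": 0,"ty": 0,"tz": 0,"twist": 0}
  ],
  "gripper": 1,
  "squeeze": 15
}}

```text
clock: 8.55
position: [0.4654, 0.1638, 0.0512]
ee_rot: [0.261, 3.125, 0.016]
force: [6.6, 28.8, -18.8]
width: 0.179
gripper_force: 15.0
```

>>> {"fn": "move_arm", "kwargs": {
  "motion": [
    {"tx": 0,"ty": 0.001,"tz": -0.01,"twist": 0},
    {"tx": 0,"ty": 0.002,"tz": -0.01,"twist": 0},
    {"tx": 0,"ty": 0,"tz": 0,"twist": 0}
  ]
}}

```text
clock: 8.85
position: [0.466, 0.1672, 0.0719]
ee_rot: [0.261, 3.125, 0.017]
force: [7.8, 29.6, -19.9]
width: 0.224
gripper_force: 15.0
```

```bash
python3 go.py s -.1154 .032 .088 0
```

```text
clock 8.85 tcp in frame [-0.102   0.0321  0.0719] tilt -0.9999263020574897 F [  7.8447  29.6084 -19.9054] w 0.22385642937181563 15.019766092300415 joints [-0.5382  0.3613  0.1162  2.0397 -0.071   0.7338  1.0274]
twist 0.005350781155846545 tx,ty,tz -5.575984417319039e-05 -0.013383458581054938 -0.016058195377507148
```

```bash
python3 - <<'E'
from fit import *
s=np.load("fit.npz")["s"]
ims=[]
for c,dx in(("scene",0),("top",0)):
    o=cv2.resize(arm.get_image(c)[:,:,::-1],None,fx=5,fy=5,interpolation=cv2.INTER_CUBIC)
    x,y=np.int32(proj(c,place(s,[[-.08,0,.1]]))[0]*5);ims.append(o[y-300:y+300,x-(250 if c=="scene" else 100):x+(250 if c=="scene" else 200)])
cv2.imwrite("pics/g4.png",np.hstack(ims))
E
```

```text
(no output)
```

View pics/g4.png

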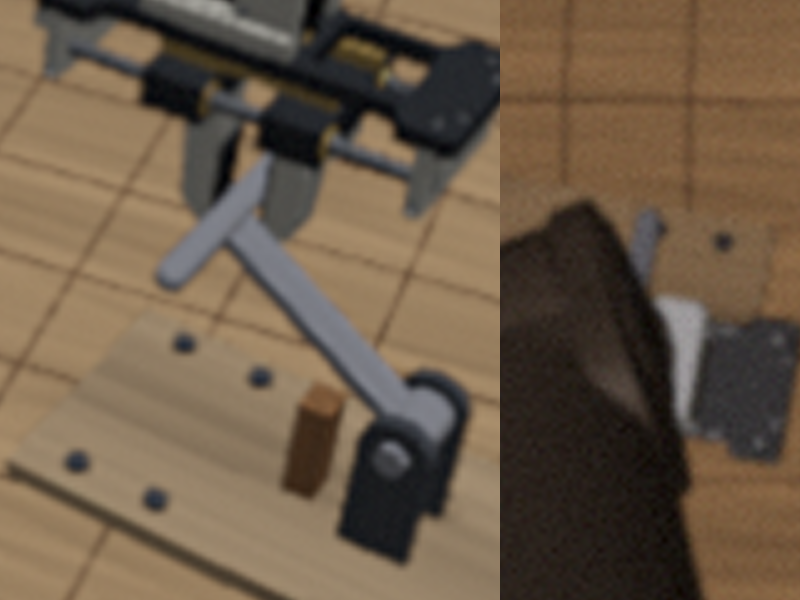

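```bash
python3 - <<'E'
from fit import *
s=np.load("fit.npz")["s"];c="scene";x,y=np.int32(proj(c,place(s,[[-.08,0,.1]]))[0]*5)
f=lambda P:(proj(c,P)+.5)*5-[x-250,y-300]
print("hinge",f(place(s,[0,0,.07])))
for a in(.1,.28,.4,.5,.6,.7,.8): print(a,f(place(s,[bar(a),bar(a,-.055),bar(a,.055)])).ravel())
p=np.array(arm.observe()["position"])
for dz in(0,.02,.04,.066): print("tcp+",dz,f(p+[0,0,dz]))
E
```

```text
hinge [[411.13   429.9689]]
0.1 [166.7436 299.2069 104.3636 366.3063 225.2034 236.232 ]
0.28 [180.8345 265.6568 118.0107 332.6623 239.6429 202.8461]
0.4 [194.578  245.5731 131.5683 312.6204 253.5108 182.7768]
0.5 [208.6273 230.517  145.5389 297.6663 267.5904 167.6711]
0.6 [224.9583 217.1904 161.866  284.5053 283.8799 154.2364]
0.7 [243.4674 205.775  180.4509 273.3208 302.2721 142.652 ]
0.8 [264.0217 196.4414 201.1642 264.2854 322.6311 133.0868]
tcp+ 0 [[232.0828 294.7283]]
tcp+ 0.02 [[238.253  260.2839]]
tcp+ 0.04 [[244.5556 225.004 ]]
tcp+ 0.066 [[252.9526 177.8466]]
```

The bar is held at about 0.6 rad. The 30 N is strap tension because the tool sits about 8 mm too far out, so I'll relieve that first.

>>> {"fn": "move_arm", "kwargs": {
  "motion": [
    {"tx": 0,"ty": 0.004,"tz": 0,"twist": 0},
    {"tx": 0,"ty": 0.004,"tz": 0,"twist": 0},
    {"tx": 0,"ty": 0,"tz": 0,"twist": 0}
  ]
}}

```text
clock: 9.25
position: [0.4663, 0.1702, 0.0711]
ee_rot: [0.266, 3.127, 0.008]
force: [5.0, 14.4, -8.5]
width: 0.148
gripper_force: 15.0
```

```bash
python3 go.py s -.1154 .032 .088 0
```

```text
clock 9.25 tcp in frame [-0.0991  0.0323  0.0711] tilt -0.9999829369813339 F [ 5.0176 14.4077 -8.4905] w 0.14818301915465965 15.00153511762619 joints [-0.5485  0.367   0.1195  2.0334 -0.0676  0.7396  1.0138]
twist 0.00310993072621113 tx,ty,tz -0.0002964380293843563 -0.016338822525809562 -0.016944349820909574
```

>>> {"fn": "move_arm", "kwargs": {
  "motion": [
    {"tx": 0,"ty": 0.006,"tz": 0,"twist": 0},
    {"tx": 0,"ty": 0.0086,"tz": -0.0115,"twist": 0},
    {"tx": 0,"ty": 0.0099,"tz": -0.0104,"twist": 0},
    {"tx": 0,"ty": 0.0111,"tz": -0.0092,"twist": 0},
    {"tx": 0,"ty": 0,"tz": 0,"twist": 0}
  ]
}}

```text
clock: 9.75
position: [0.4713, 0.1983, 0.1033]
ee_rot: [0.274, 3.129, -0.004]
force: [-5.7, -12.0, 18.9]
width: 0.144
gripper_force: 15.0
```

```bash
python3 go.py s -.1154 .032 .088 0
```

```text
clock 9.75 tcp in frame [-0.0704  0.0323  0.1033] tilt -0.9999960777628478 F [ -5.7217 -12.0306  18.9329] w 0.14385221501340095 15.000312477350235 joints [-0.6033  0.3466  0.1265  1.9607 -0.0543  0.8388  0.948 ]
twist -5.621857952483488e-05 tx,ty,tz -0.0002864831112637913 -0.044968107678942264 0.015335986882522551
```

>>> {"fn": "move_arm", "kwargs": {
  "motion": [
    {"tx": 0,"ty": -0.001,"tz": -0.004,"twist": 0},
    {"tx": 0,"ty": 0.0121,"tz": -0.0078,"twist": 0},
    {"tx": 0,"ty": 0.013,"tz": -0.0063,"twist": 0},
    {"tx": 0,"ty": 0.0136,"tz": -0.0047,"twist": 0},
    {"tx": 0,"ty": 0,"tz": 0,"twist": 0}
  ]
}}

```text
clock: 10.25
position: [0.4786, 0.2399, 0.126]
ee_rot: [0.269, 3.128, 0.003]
force: [-0.8, -0.7, 7.8]
width: 0.147
gripper_force: 15.0
```

```bash
python3 go.py s -.1154 .032 .088 0
```

```text
clock 10.25 tcp in frame [-0.0283  0.0323  0.126 ] tilt -0.9999964223535013 F [-0.8155 -0.7408  7.7627] w 0.14701145583774447 15.00747486948967 joints [-0.6559  0.3521  0.1193  1.8825 -0.0521  0.9073  0.8871]
twist 0.0018083062960698429 tx,ty,tz -0.00027303080680857156 -0.08713940916140185 0.03796504328619571
```

>>> {"fn": "move_arm", "kwargs": {
  "motion": [
    {"tx": 0,"ty": 0.0141,"tz": -0.005,"twist": 0},
    {"tx": 0,"ty": 0.0143,"tz": -0.0013,"twist": 0},
    {"tx": 0,"ty": 0.0144,"tz": 0.0004,"twist": 0},
    {"tx": 0,"ty": 0.0142,"tz": 0.0021,"twist": 0},
    {"tx": 0,"ty": 0.0139,"tz": 0.0038,"twist": 0},
    {"tx": 0,"ty": 0,"tz": 0,"twist": 0}
  ]
}}

```text
clock: 10.85
position: [0.4908, 0.311, 0.124]
ee_rot: [0.268, 3.128, 0.004]
force: [4.9, 1.2, 1.8]
width: 0.147
gripper_force: 15.0
```

```bash
python3 go.py s -.1154 .032 .088 0
```

```text
clock 10.85 tcp in frame [0.0439 0.0327 0.124 ] tilt -0.9999955937281728 F [4.8652 1.2077 1.8146] w 0.14733268184602918 14.98951569199562 joints [-0.7346  0.4228  0.1076  1.7741 -0.0549  0.9447  0.7954]
twist 0.002365260708872021 tx,ty,tz -0.0006694115877448777 -0.15929370445395452 0.036027738547103144
```

>>> {"fn": "move_arm", "kwargs": {
  "motion": [
    {"tx": 0,"ty": 0.0134,"tz": 0.0055,"twist": 0},
    {"tx": 0,"ty": 0.0125,"tz": 0.007,"twist": 0},
    {"tx": 0,"ty": 0.0117,"tz": 0.0085,"twist": 0},
    {"tx": 0,"ty": 0.0105,"tz": 0.0098,"twist": 0},
    {"tx": 0,"ty": 0,"tz": 0,"twist": 0}
  ]
}}

```text
clock: 11.35
position: [0.4982, 0.3572, 0.0916]
ee_rot: [0.269, 3.13, 0.001]
force: [4.2, 0.3, -1.7]
width: 0.146
gripper_force: 15.0
```

```bash
python3 go.py s .1 0 .2 90;python3 - <<'E'
from fit import *
s=np.load("fit.npz")["s"]
c="scene";o=cv2.resize(arm.get_image(c)[:,:,::-1],None,fx=5,fy=5,interpolation=cv2.INTER_CUBIC)
def dr(P,col,cl=False): cv2.polylines(o,[np.int32((proj(c,P)+.5)*5)],cl,col,1)
a=2.38;dr(place(s,[bar(a,-.055),bar(a,.055)]),(0,0,255));p=np.array(arm.observe()["position"])
dr([p,p+[0,0,.066]],(0,255,255))
x,y=np.int32(proj(c,place(s,[[.08,0,.12]]))[0]*5);cv2.imwrite("pics/g5.png",o[y-300:y+300,x-400:x+400])
E
```

```text
clock 11.35 tcp in frame [0.0907 0.0334 0.0916] tilt -0.999999871118965 F [ 4.178   0.294  -1.7139] w 0.1463853152649582 15.015230476856232 joints [-0.7784  0.507   0.1001  1.7234 -0.0616  0.9138  0.7459]
twist -0.9980745406433853 tx,ty,tz -0.009300100670951167 -0.03335995191805969 -0.10842092155659602
```

View pics/g5.png

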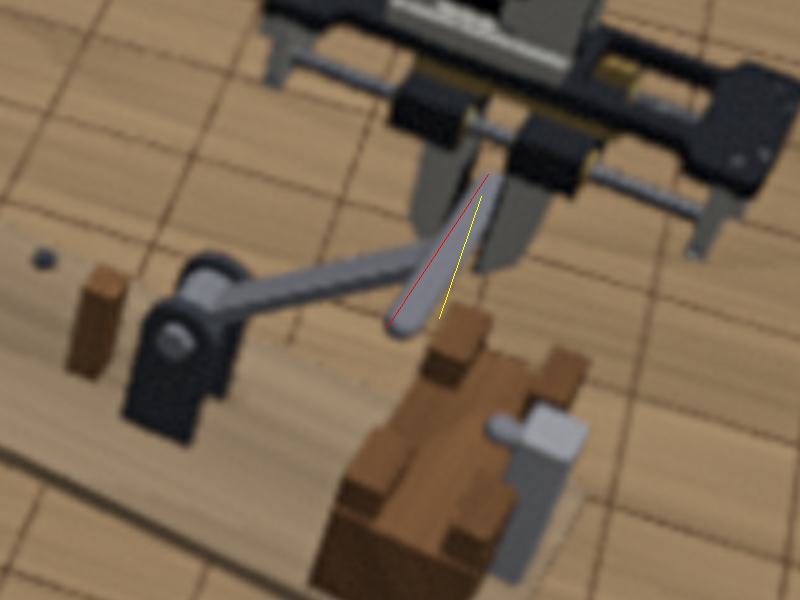

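The picture shows the arm at about 2.38 rad as planned. The bar is between the fingers at (440,260), and the tips appear about 34 mm above the reported TCP. I'll release, rise, and turn 90°.

>>> {"fn": "move_arm", "kwargs": {
  "motion": [
    {"tx": 0,"ty": 0,"tz": 0,"twist": 0},
    {"tx": 0,"ty": 0,"tz": 0,"twist": 0},
    {"tx": 0,"ty": 0,"tz": 0,"twist": 0},
    {"tx": 0,"ty": 0,"tz": -0.02,"twist": 0},
    {"tx": 0,"ty": 0,"tz": -0.03,"twist": 0},
    {"tx": 0,"ty": 0,"tz": -0.03,"twist": 0}
  ],
  "gripper": 0.3
}}

```text
clock: 12.0
position: [0.4971, 0.355, 0.1739]
ee_rot: [-0.271, -3.128, 0.001]
force: [0.3, 0.8, 0.8]
width: 0.348
gripper_force: 0.0
```

>>> {"fn": "move_arm", "kwargs": {
  "motion": [
    {"tx": 0,"ty": 0,"tz": 0,"twist": -0.09},
    {"tx": 0,"ty": 0,"tz": 0,"twist": -0.09},
    {"tx": 0,"ty": 0,"tz": 0,"twist": -0.09},
    {"tx": 0,"ty": 0,"tz": 0,"twist": -0.09},
    {"tx": 0,"ty": 0,"tz": 0,"twist": -0.09},
    {"tx": 0,"ty": 0,"tz": 0,"twist": -0.09},
    {"tx": 0,"ty": 0,"tz": 0,"twist": -0.09},
    {"tx": 0,"ty": 0,"tz": 0,"twist": -0.09},
    {"tx": 0,"ty": 0,"tz": 0,"twist": -0.09},
    {"tx": 0,"ty": 0,"tz": 0,"twist": -0.09},
    {"tx": 0,"ty": 0,"tz": 0,"twist": -0.09},
    {"tx": 0,"ty": 0,"tz": 0,"twist": 0}
  ],
  "gripper": 1
}}

```text
clock: 13.2
position: [0.4976, 0.355, 0.1734]
ee_rot: [2.005, -2.418, -0.001]
force: [0.3, -0.5, 0.6]
width: 0.006
gripper_force: 0.0
```

```bash
python3 go.py s .099 0 .14 90;python3 - <<'E'
from fit import *
for c in("scene","top"):
    l=arm.place_of(c,"crossbar");print(c,[(k["conf"],np.array(k["point"])*[560,420]) for k in l[:2]])
s=np.load("fit.npz")["s"]
for a in(2.2,2.3,2.4,2.6,3.0,3.14): print(a,proj("scene",place(s,bar(a))),proj("top",place(s,bar(a))))
E
```

```text
clock 13.2 tcp in frame [0.0884 0.0336 0.1734] tilt -0.9999997244076635 F [ 0.2734 -0.5402  0.5547] w 0.006086303372888082 0.0 joints [-0.5409  0.4412 -0.2381  1.6127  0.1125  1.1016  2.147 ]
twist -0.007530816265297868 tx,ty,tz -0.010571404101192889 -0.0336063475034985 0.03338348867974511
scene [(0.77, array([467.712, 217.518]))]
top [(0.55, array([209.608, 246.918]))]
2.2 [[460.7288 204.1078]] [[144.0029 234.0107]]
2.3 [[464.3693 208.9441]] [[141.3335 233.5605]]
2.4 [[467.4867 213.9459]] [[139.0696 233.1924]]
2.6 [[472.0172 224.185 ]] [[135.8255 232.7123]]
3.0 [[473.8454 243.8203]] [[134.6049 232.7803]]
3.14 [[472.2455 249.8917]] [[135.7789 233.1093]]
```

>>> {"fn": "move_arm", "kwargs": {
  "motion": [
    {"tx": -0.005,"ty": -0.017,"tz": 0,"twist": -0.007},
    {"tx": -0.005,"ty": -0.017,"tz": 0,"twist": 0},
    {"tx": 0,"ty": 0,"tz": 0.015,"twist": 0},
    {"tx": 0,"ty": 0,"tz": 0.015,"twist": 0},
    {"tx": 0,"ty": 0,"tz": 0.01,"twist": 0},
    {"tx": 0,"ty": 0,"tz": 0.008,"twist": 0},
    {"tx": 0,"ty": 0,"tz": 0,"twist": 0}
  ]
}}

```text
clock: 14.0
position: [0.5325, 0.3583, 0.1245]
ee_rot: [2.013, -2.409, -0.0]
force: [-0.4, 0.7, 0.5]
width: 0.006
gripper_force: 0.0
```

```bash
python3 go.py s .099 0 .14 90
```

```text
clock 14.0 tcp in frame [ 0.0977 -0.0002  0.1245] tilt -0.9999983885666094 F [-0.4297  0.6608  0.5268] w 0.006449840631567338 0.0 joints [-0.5267  0.532  -0.2242  1.5901  0.1313  1.0362  2.1747]
twist -0.0025643522096986866 tx,ty,tz -0.001254589625362398 0.00024086489722669084 -0.015515843236578092
```

>>> {"fn": "move_arm", "kwargs": {
  "motion": [
    {"tx": 0,"ty": 0,"tz": 0.006,"twist": 0},
    {"tx": 0,"ty": 0,"tz": 0.006,"twist": 0},
    {"tx": -0.002,"ty": 0,"tz": 0.008,"twist": 0},
    {"tx": -0.003,"ty": 0,"tz": 0.008,"twist": 0}
  ]
}}

```text
clock: 14.4
position: [0.5353, 0.3665, 0.0994]
ee_rot: [-2.012, 2.405, 0.002]
force: [0.5, 3.7, 4.5]
width: 0.009
gripper_force: 2.0
```

```bash
python3 go.py s .112 0 .07 90;python3 - <<'E'
from fit import *
for c in("scene",):
    l=arm.place_of(c,"crossbar");print(c,[(k["conf"],np.array(k["point"])*[560,420]) for k in l[:2]])
E
```

```text
clock 14.4 tcp in frame [ 0.1063 -0.0016  0.0994] tilt -0.9999809599722869 F [0.4693 3.7405 4.4898] w 0.009453534379525596 2.0041508227586746 joints [-0.5352  0.5619 -0.2224  1.6061  0.1404  0.9832  2.1626]
twist -0.001636799224714472 tx,ty,tz -0.005726600188248767 0.0015623788699676549 0.029423457921719062
scene [(0.77, array([467.712, 217.518]))]
```

>>> {"fn": "move_arm", "kwargs": {
  "motion": [
    {"tx": -0.002,"ty": 0.001,"tz": 0.008,"twist": 0},
    {"tx": -0.002,"ty": 0,"tz": 0.008,"twist": 0},
    {"tx": -0.001,"ty": 0,"tz": 0.008,"twist": 0},
    {"tx": -0.001,"ty": 0,"tz": 0.008,"twist": 0},
    {"tx": 0,"ty": 0,"tz": 0,"twist": 0}
  ]
}}

```text
clock: 14.95
position: [0.5332, 0.3684, 0.0636]
ee_rot: [2.013, -2.407, 0.001]
force: [-0.5, 0.6, 0.6]
width: 0.003
gripper_force: 0.0
```

```bash
python3 go.py s .112 0 .045 90;python3 - <<'E'
from fit import *
arm.get_image("scene")
for c in("scene",):
    l=arm.place_of(c,"crossbar");print(c,[(k["conf"],np.array(k["point"])*[560,420]) for k in l[:2]])
E
```

```text
clock 14.95 tcp in frame [0.1078 0.0009 0.0636] tilt -0.9999935069781105 F [-0.5332  0.5684  0.5542] w 0.0030447119296269395 0.0 joints [-0.5461  0.6038 -0.2153  1.6306  0.1525  0.9273  2.147 ]
twist -0.00206652997527319 tx,ty,tz -0.004226930875790055 -0.0008659714958270371 0.01856726001240326
scene [(0.7, array([473.872, 239.484]))]
```

>>> {"fn": "move_arm", "kwargs": {
  "motion": [
    {"tx": -0.002,"ty": 0,"tz": 0.005,"twist": 0},
    {"tx": -0.002,"ty": 0,"tz": 0.005,"twist": 0},
    {"tx": 0,"ty": 0,"tz": 0.003,"twist": 0},
    {"tx": 0,"ty": 0,"tz": 0,"twist": 0}
  ]
}}

```text
clock: 15.45
position: [0.5352, 0.3738, 0.0529]
ee_rot: [-2.015, 2.409, -0.0]
force: [-0.6, -1.3, 5.1]
width: 0.006
gripper_force: 2.3
```

```bash
python3 go.py s .112 0 .045 90
```

```text
clock 15.45 tcp in frame [ 0.1135 -0.0002  0.0529] tilt -0.9999996930046935 F [-0.6457 -1.2857  5.0807] w 0.0060579152013659635 2.3075658548623323 joints [-0.5524  0.6197 -0.2132  1.6311  0.157   0.9068  2.1397]
twist -0.0020257198318231456 tx,ty,tz 0.001455077798159229 0.00022137430250917148 0.00791480121294743
```

Contact now reads 5 N. I'll keep pressing down in small steps.

>>> {"fn": "move_arm", "kwargs": {
  "motion": [
    {"tx": 0,"ty": 0,"tz": 0.003,"twist": 0},
    {"tx": 0,"ty": 0,"tz": 0.003,"twist": 0},
    {"tx": 0,"ty": 0,"tz": 0,"twist": 0}
  ]
}}

```text
clock: 15.75
position: [0.5352, 0.3743, 0.0475]
ee_rot: [-2.014, 2.408, 0.0]
force: [-0.4, -0.5, -0.0]
width: 0.005
gripper_force: 0.0
```

>>> {"fn": "move_arm", "kwargs": {
  "motion": [
    {"tx": 0,"ty": 0,"tz": 0.003,"twist": 0},
    {"tx": 0,"ty": 0,"tz": 0.002,"twist": 0},
    {"tx": 0,"ty": 0,"tz": 0,"twist": 0}
  ]
}}

```text
clock: 16.05
position: [0.5348, 0.3739, 0.0413]
ee_rot: [-2.016, 2.41, 0.0]
force: [-0.1, 0.1, -0.2]
width: 0.002
gripper_force: 0.0
```

```bash
python3 go.py s .112 0 .045 90
```

```text
clock 16.05 tcp in frame [0.1135 0.0003 0.0413] tilt -0.999999951005128 F [-0.1226  0.1184 -0.181 ] w 0.0016690328045813822 0.0 joints [-0.554   0.6328 -0.2114  1.6404  0.1607  0.8853  2.1365]
twist -0.0018046158189887588 tx,ty,tz 0.0015180794124948574 -0.00029130846426163223 -0.003704114580575568
```

>>> {"fn": "move_arm", "kwargs": {
  "motion": [
    {"tx": 0,"ty": 0,"tz": 0.002,"twist": 0},
    {"tx": 0,"ty": 0,"tz": 0.002,"twist": 0},
    {"tx": 0,"ty": 0,"tz": 0,"twist": 0}
  ]
}}

```text
clock: 16.35
position: [0.535, 0.3739, 0.039]
ee_rot: [-2.015, 2.409, -0.0]
force: [-4.1, -3.5, 16.4]
width: 0.009
gripper_force: 8.4
```

>>> {"fn": "move_arm", "kwargs": {
  "motion": [
    {"tx": 0,"ty": 0,"tz": 0.002,"twist": 0},
    {"tx": 0,"ty": 0,"tz": 0.002,"twist": 0},
    {"tx": 0,"ty": 0,"tz": 0,"twist": 0}
  ]
}}

```text
clock: 16.65
position: [0.5353, 0.3741, 0.0378]
ee_rot: [-2.014, 2.408, -0.001]
force: [-11.6, -9.3, 40.4]
width: 0.005
gripper_force: 20.5
```

```bash
python3 go.py s .112 0 .045 90;python3 - <<'E'
from fit import *
arm.get_image("scene")
for c in("scene",):
  for q in("crossbar","catch_nose"):
    l=arm.place_of(c,q);print(c,q,[(k["conf"],np.array(k["point"])*[560,420]) for k in l[:2]])
E
```

```text
clock 16.65 tcp in frame [ 0.1137 -0.0003  0.0378] tilt -0.9999970958258639 F [-11.6032  -9.3002  40.4193] w 0.0049321511680564195 20.451914370059967 joints [-0.5546  0.6363 -0.2104  1.644   0.163   0.8762  2.1342]
twist -0.002121288431268103 tx,ty,tz 0.0017414266064855932 0.00026447344691332177 -0.007191858318464521
scene crossbar [(0.62, array([474.32, 250.32])), (0.58, array([332.584, 318.696]))]
scene catch_nose []
```

>>> {"fn": "move_arm", "kwargs": {
  "motion": [
    {"tx": 0,"ty": 0,"tz": -0.01,"twist": 0},
    {"tx": 0,"ty": 0,"tz": -0.03,"twist": 0},
    {"tx": 0,"ty": 0,"tz": -0.04,"twist": 0},
    {"tx": 0,"ty": 0,"tz": -0.04,"twist": 0}
  ],
  "gripper": 0.2
}}

```text
clock: 17.2
position: [0.5343, 0.373, 0.1539]
ee_rot: [2.014, -2.408, -0.0]
force: [0.4, 0.2, 0.2]
width: 0.304
gripper_force: 0.0
```

```bash
python3 go.py b 0 -.055 .16 90;python3 - <<'E'
from fit import *
s=np.load("fit.npz")["s"];c="scene";k=6
o=cv2.resize(arm.get_image(c)[:,:,::-1],None,fx=k,fy=k,interpolation=cv2.INTER_CUBIC)
x,y=np.int32(proj(c,place(s,[[.08,0,.07]]))[0]*k);cv2.imwrite("pics/home.png",o[y-250:y+250,x-350:x+350])
E
```

```text
clock 17.2 tcp in frame [0.3078 0.5706 0.1539] tilt -0.9999978669366767 F [0.4215 0.239  0.1679] w 0.3036177006712349 0.0 joints [-0.544   0.5215 -0.2257  1.5293  0.1248  1.107   2.1669]
twist 0.6022986341567035 tx,ty,tz 0.30780969400223784 -0.6255536359742151 -0.0060666478239005395
```

View pics/home.png

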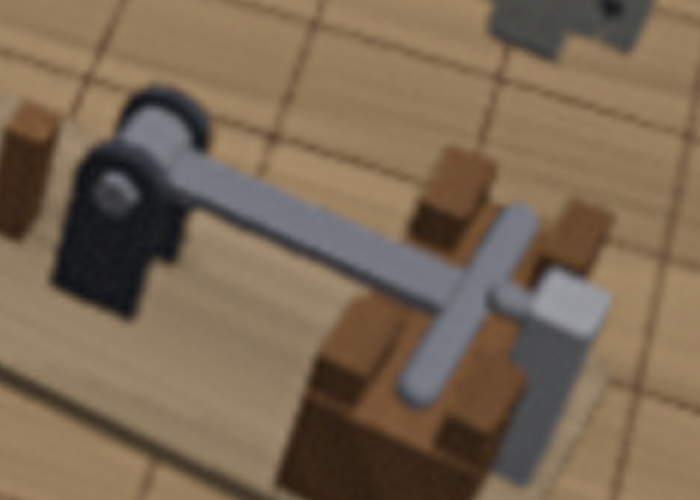

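The arm is home: the bar lies in the groove with the catch nose over it at (510,295). On to the switch box.

>>> {"fn": "move_arm", "kwargs": {
  "motion": [
    {"tx": 0,"ty": 0,"tz": 0,"twist": 0.086},
    {"tx": 0,"ty": 0,"tz": 0,"twist": 0.086},
    {"tx": 0,"ty": 0,"tz": 0,"twist": 0.086},
    {"tx": 0,"ty": 0,"tz": 0,"twist": 0.086},
    {"tx": 0,"ty": 0,"tz": 0,"twist": 0.086},
    {"tx": 0,"ty": 0,"tz": 0,"twist": 0.086},
    {"tx": 0,"ty": 0,"tz": 0,"twist": 0.086},
    {"tx": 0.0192,"ty": -0.0391,"tz": 0,"twist": 0},
    {"tx": 0.0192,"ty": -0.0391,"tz": 0,"twist": 0},
    {"tx": 0.0192,"ty": -0.0391,"tz": 0,"twist": 0},
    {"tx": 0.0192,"ty": -0.0391,"tz": 0,"twist": 0},
    {"tx": 0.0192,"ty": -0.0391,"tz": 0,"twist": 0}
  ],
  "gripper": 0
}}

```text
clock: 18.45
position: [0.5324, 0.1539, 0.153]
ee_rot: [0.697, -3.063, 0.0]
force: [1.2, -0.5, -0.4]
width: 0.501
gripper_force: 0.0
```

>>> {"fn": "move_arm", "kwargs": {
  "motion": [
    {"tx": 0.0192,"ty": -0.0391,"tz": 0,"twist": 0},
    {"tx": 0.0192,"ty": -0.0391,"tz": 0,"twist": 0},
    {"tx": 0.0192,"ty": -0.0391,"tz": 0,"twist": 0},
    {"tx": 0.0192,"ty": -0.0391,"tz": 0,"twist": 0},
    {"tx": 0.0192,"ty": -0.0391,"tz": 0,"twist": 0},
    {"tx": 0.0192,"ty": -0.0391,"tz": 0,"twist": 0},
    {"tx": 0.0192,"ty": -0.0391,"tz": 0,"twist": 0},
    {"tx": 0.0192,"ty": -0.0391,"tz": 0,"twist": 0},
    {"tx": 0.0192,"ty": -0.0391,"tz": 0,"twist": 0},
    {"tx": 0.0192,"ty": -0.0391,"tz": 0,"twist": 0},
    {"tx": 0.0192,"ty": -0.0391,"tz": 0,"twist": 0},
    {"tx": 0,"ty": 0,"tz": 0,"twist": 0}
  ]
}}

```text
clock: 19.65
position: [0.5258, -0.3313, 0.1529]
ee_rot: [0.683, -3.064, 0.006]
force: [-0.4, -0.0, -0.5]
width: 0.504
gripper_force: 0.0
```

```bash
python3 go.py b 0 -.055 .037 90
```

```text
clock 19.65 tcp in frame [-0.0041 -0.0609  0.1529] tilt -0.9999897941093848 F [-0.3925 -0.0346 -0.5431] w 0.5039369951259527 0.0 joints [ 0.3407  0.4596  0.1926  1.6412 -0.0929  1.0495  2.5693]
twist -0.005283232346151114 tx,ty,tz -0.004134448758630505 0.005868038891352038 0.1158687787563383
```

>>> {"fn": "move_arm", "kwargs": {
  "motion": [
    {"tx": -0.004,"ty": 0.006,"tz": 0.03,"twist": -0.005},
    {"tx": 0,"ty": 0,"tz": 0.03,"twist": 0},
    {"tx": 0,"ty": 0,"tz": 0.012,"twist": 0},
    {"tx": 0,"ty": 0,"tz": 0.004,"twist": 0},
    {"tx": 0,"ty": 0,"tz": 0,"twist": 0}
  ]
}}

```text
clock: 20.15
position: [0.5296, -0.3162, 0.0776]
ee_rot: [0.709, -3.06, -0.0]
force: [-0.1, 1.0, 0.7]
width: 0.5
gripper_force: 0.0
```

>>> {"fn": "move_arm", "kwargs": {
  "motion": [
    {"tx": 0,"ty": 0,"tz": 0.005,"twist": 0},
    {"tx": 0,"ty": 0,"tz": 0.005,"twist": 0},
    {"tx": 0,"ty": 0,"tz": 0,"twist": 0}
  ]
}}

```text
clock: 20.45
position: [0.5294, -0.3161, 0.0674]
ee_rot: [0.709, -3.061, -0.0]
force: [0.5, 0.7, 0.5]
width: 0.5
gripper_force: 0.0
```

```bash
python3 go.py b 0 -.055 .037 90; python3 - <<'E'
from fit import *
p=np.array(arm.observe()["position"]);c="scene";k=6
o=cv2.resize(arm.get_image(c)[:,:,::-1],None,fx=k,fy=k,interpolation=cv2.INTER_CUBIC)
cv2.polylines(o,[np.int32((proj(c,[p,p+[0,0,.037]])+.5)*k)],False,(0,0,255),1)
x,y=np.int32(proj(c,p+[0,0,.03])[0]*k);cv2.imwrite("pics/rib.png",o[max(0,y-250):y+250,max(0,x-350):x+350])
E
```

```text
clock 20.45 tcp in frame [ 0.0057 -0.0488  0.0674] tilt -0.9999999883449825 F [0.4837 0.6773 0.4885] w 0.4999919298278714 0.0 joints [ 0.3385  0.542   0.1651  1.7397 -0.1113  0.8691  2.5782]
twist 0.005275418334798421 tx,ty,tz 0.0056692948779609184 -0.0062375930770551475 0.030359997343966112
```

View pics/rib.png

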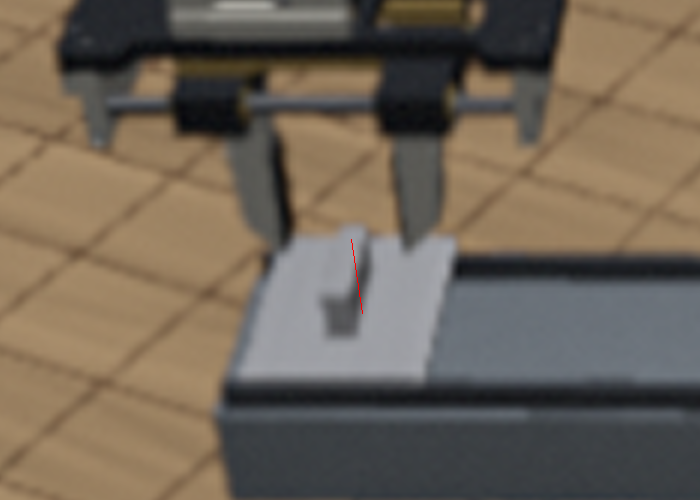

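The fingers straddle the rib, with tips at (285,248) and (410,248) and the rib top at (355,232). Next I'll lower and grip.

>>> {"fn": "move_arm", "kwargs": {
  "motion": [
    {"tx": 0.004,"ty": -0.005,"tz": 0.01,"twist": 0},
    {"tx": 0,"ty": 0,"tz": 0.008,"twist": 0},
    {"tx": 0,"ty": 0,"tz": 0.005,"twist": 0},
    {"tx": 0,"ty": 0,"tz": 0.003,"twist": 0},
    {"tx": 0,"ty": 0,"tz": 0,"twist": 0}
  ]
}}

```text
clock: 21.0
position: [0.5278, -0.3221, 0.0408]
ee_rot: [0.709, -3.06, -0.001]
force: [0.1, 0.4, -0.6]
width: 0.497
gripper_force: 0.0
```

>>> {"fn": "move_arm", "kwargs": {
  "motion": [
    {"tx": 0,"ty": 0,"tz": 0,"twist": 0},
    {"tx": 0,"ty": 0,"tz": 0,"twist": 0},
    {"tx": 0,"ty": 0,"tz": 0,"twist": 0},
    {"tx": 0,"ty": 0,"tz": 0,"twist": 0},
    {"tx": 0,"ty": 0,"tz": 0,"twist": 0},
    {"tx": 0,"ty": 0,"tz": 0,"twist": 0}
  ],
  "gripper": 1,
  "squeeze": 10
}}

```text
clock: 21.6
position: [0.528, -0.322, 0.0417]
ee_rot: [0.709, -3.06, -0.001]
force: [-1.3, 1.9, 3.4]
width: 0.13
gripper_force: 10.0
```

```bash
python3 go.py b 0 .035 .037 90
```

```text
clock 21.6 tcp in frame [ 0.0019 -0.0535  0.0417] tilt -0.9999998476197475 F [-1.3278  1.9024  3.4135] w 0.12965229685358617 10.00150054693222 joints [ 0.3534  0.5761  0.1586  1.7548 -0.1184  0.8204  2.5939]
twist 0.005387406587139931 tx,ty,tz 0.0018519156887454957 0.08852316248422257 0.004656637038111082
```

>>> {"fn": "move_arm", "kwargs": {
  "motion": [
    {"tx": 0,"ty": 0.01,"tz": 0,"twist": 0},
    {"tx": 0,"ty": 0.01,"tz": 0,"twist": 0},
    {"tx": 0,"ty": 0.01,"tz": 0,"twist": 0},
    {"tx": 0,"ty": 0.01,"tz": 0,"twist": 0},
    {"tx": 0,"ty": 0.01,"tz": 0,"twist": 0},
    {"tx": 0,"ty": 0.01,"tz": 0,"twist": 0},
    {"tx": 0,"ty": 0.01,"tz": 0,"twist": 0},
    {"tx": 0,"ty": 0.01,"tz": 0,"twist": 0},
    {"tx": 0,"ty": 0.006,"tz": 0,"twist": 0},
    {"tx": 0,"ty": 0,"tz": 0,"twist": 0}
  ]
}}

```text
clock: 22.6
position: [0.4901, -0.2436, 0.0416]
ee_rot: [0.711, -3.06, -0.002]
force: [3.1, 3.6, 1.7]
width: 0.13
gripper_force: 10.0
```

```bash
python3 go.py b 0 -.055 .1 90
```

```text
clock 22.6 tcp in frame [0.0015 0.0336 0.0416] tilt -0.9999992524379147 F [3.0865 3.567  1.7059] w 0.12966932599110972 10.005695521831512 joints [ 0.2513  0.4821  0.1541  1.9347 -0.108   0.7333  2.4958]
twist 0.006092966598258983 tx,ty,tz 0.001525672318944479 -0.08862839657627838 -0.058372856087004175
```

>>> {"fn": "move_arm", "kwargs": {
  "motion": [
    {"tx": 0,"ty": 0,"tz": 0,"twist": 0},
    {"tx": 0,"ty": 0,"tz": 0,"twist": 0},
    {"tx": 0,"ty": 0,"tz": 0,"twist": 0},
    {"tx": 0,"ty": 0,"tz": 0,"twist": 0},
    {"tx": 0,"ty": 0,"tz": -0.03,"twist": 0},
    {"tx": 0,"ty": 0,"tz": -0.02,"twist": 0}
  ],
  "gripper": 0.2
}}

```text
clock: 23.2
position: [0.49, -0.2455, 0.0923]
ee_rot: [0.708, -3.06, -0.0]
force: [1.2, -0.6, -0.7]
width: 0.398
gripper_force: 0.0
```

>>> {"fn": "move_arm", "kwargs": {
  "motion": [
    {"tx": 0.001,"ty": -0.029,"tz": 0,"twist": 0},
    {"tx": 0,"ty": -0.029,"tz": 0,"twist": 0},
    {"tx": 0,"ty": -0.029,"tz": 0,"twist": 0},
    {"tx": 0,"ty": 0,"tz": 0.02,"twist": 0},
    {"tx": 0,"ty": 0,"tz": 0.02,"twist": 0},
    {"tx": 0,"ty": 0,"tz": 0.015,"twist": 0},
    {"tx": 0,"ty": 0,"tz": 0.006,"twist": 0},
    {"tx": 0,"ty": 0,"tz": 0,"twist": 0}
  ],
  "gripper": 1
}}

```text
clock: 24.0
position: [0.5271, -0.3234, 0.0297]
ee_rot: [0.709, -3.059, -0.002]
force: [-0.4, -0.5, -0.3]
width: 0.009
gripper_force: 0.0
```

```bash
python3 go.py b 0 -.055 .023 90; python3 - <<'E'
from fit import *
v=np.load("fit.npz")["b"]
for c in("scene","top"):
    arm.get_image(c)
    for q in("cover_rib","button_top"):
        l=arm.place_of(c,q);print(c,q,[(k["conf"],np.array(k["point"])*[560,420]) for k in l[:2]])
    print(proj(c,place(v,[[0,-.055,.092],[0,.035,.092],[0,-.055,.06]])))
E
```

```text
clock 24.0 tcp in frame [ 0.0004 -0.0543  0.0297] tilt -0.999998566207982 F [-0.403  -0.5121 -0.3313] w 0.009228435341255262 0.0 joints [ 0.3527  0.5921  0.1637  1.7627 -0.1272  0.7988  2.6041]
twist 0.005345536020664686 tx,ty,tz 0.0003928588027605345 -0.000662182074980578 0.006735070910287827
scene cover_rib [(0.73, array([212.52 , 148.092]))]
scene button_top [(0.56, array([181.384, 163.296]))]
[[183.6858 148.9628]
 [219.9748 149.2192]
 [185.2889 159.5146]]
top cover_rib [(0.79, array([355.208, 250.908])), (0.67, array([183.008, 244.482]))]
top button_top [(0.55, array([332.696, 167.79 ]))]
[[384.1108 237.6407]
 [355.6035 251.3846]
 [381.7294 238.3038]]
```

The cover is open, so I'll press the button.

>>> {"fn": "move_arm", "kwargs": {
  "motion": [
    {"tx": 0,"ty": 0,"tz": 0.004,"twist": 0},
    {"tx": 0,"ty": 0,"tz": 0.004,"twist": 0},
    {"tx": 0,"ty": 0,"tz": 0.003,"twist": 0},
    {"tx": 0,"ty": 0,"tz": 0,"twist": 0}
  ]
}}

```text
clock: 24.7
position: [0.5279, -0.3238, 0.0193]
ee_rot: [-0.709, 3.06, -0.0]
force: [0.7, 0.6, 3.3]
width: 0.004
gripper_force: 1.8
```

>>> {"fn": "move_arm", "kwargs": {
  "motion": [
    {"tx": 0,"ty": 0,"tz": 0.002,"twist": 0},
    {"tx": 0,"ty": 0,"tz": 0.001,"twist": 0},
    {"tx": 0,"ty": 0,"tz": 0,"twist": 0}
  ]
}}

```text
clock: 25.0
position: [0.528, -0.3239, 0.0171]
ee_rot: [-0.709, 3.06, -0.0]
force: [-1.8, 0.9, 7.8]
width: 0.005
gripper_force: 3.8
```

Past 5 N already. I'll press on to a clear stop.

>>> {"fn": "move_arm", "kwargs": {
  "motion": [
    {"tx": 0,"ty": 0,"tz": 0.002,"twist": 0},
    {"tx": 0,"ty": 0,"tz": 0.001,"twist": 0},
    {"tx": 0,"ty": 0,"tz": 0,"twist": 0},
    {"tx": 0,"ty": 0,"tz": 0,"twist": 0}
  ]
}}

```text
clock: 25.4
position: [0.5281, -0.3239, 0.0166]
ee_rot: [-0.708, 3.059, -0.001]
force: [-8.8, 5.3, 34.1]
width: 0.005
gripper_force: 17.1
```

The button is at its hard stop. Now back to the rib.

>>> {"fn": "move_arm", "kwargs": {
  "motion": [
    {"tx": 0,"ty": 0,"tz": -0.01,"twist": 0},
    {"tx": 0,"ty": 0,"tz": -0.03,"twist": 0},
    {"tx": 0,"ty": 0,"tz": -0.04,"twist": 0},
    {"tx": 0,"ty": 0,"tz": 0,"twist": 0},
    {"tx": 0,"ty": 0.029,"tz": 0,"twist": 0},
    {"tx": 0,"ty": 0.029,"tz": 0,"twist": 0},
    {"tx": 0,"ty": 0.029,"tz": 0,"twist": 0},
    {"tx": 0,"ty": 0,"tz": 0,"twist": 0}
  ],
  "gripper": 0
}}

```text
clock: 26.2
position: [0.4874, -0.2414, 0.0926]
ee_rot: [0.714, -3.057, -0.005]
force: [0.4, -0.5, 0.5]
width: 0.497
gripper_force: 0.0
```

```bash
python3 go.py b 0.0015 .0336 .0416 90
```

```text
clock 26.2 tcp in frame [0.0001 0.0367 0.0926] tilt -0.9999919243472891 F [ 0.3658 -0.5044  0.548 ] w 0.4972017872189782 0.0 joints [ 0.2359  0.4101  0.1702  1.8951 -0.0925  0.8475  2.4832]
twist 0.007540205818722327 tx,ty,tz -0.001417816254335613 -0.0031087679178590033 0.051008288786538764
```

>>> {"fn": "move_arm", "kwargs": {
  "motion": [
    {"tx": 0,"ty": -0.003,"tz": 0.02,"twist": 0},
    {"tx": 0,"ty": 0,"tz": 0.02,"twist": 0},
    {"tx": 0,"ty": 0,"tz": 0.01,"twist": 0},
    {"tx": 0,"ty": 0,"tz": 0,"twist": 0}
  ]
}}

```text
clock: 26.6
position: [0.4896, -0.2483, 0.0419]
ee_rot: [0.708, -3.058, -0.002]
force: [0.8, -0.7, 0.2]
width: 0.499
gripper_force: 0.0
```

>>> {"fn": "move_arm", "kwargs": {
  "motion": [
    {"tx": 0,"ty": 0,"tz": 0,"twist": 0},
    {"tx": 0,"ty": 0,"tz": 0,"twist": 0},
    {"tx": 0,"ty": 0,"tz": 0,"twist": 0},
    {"tx": 0,"ty": 0,"tz": 0,"twist": 0},
    {"tx": 0,"ty": 0,"tz": 0,"twist": 0},
    {"tx": 0,"ty": 0,"tz": 0,"twist": 0}
  ],
  "gripper": 1,
  "squeeze": 15
}}

```text
clock: 27.2
position: [0.4909, -0.2481, 0.0439]
ee_rot: [-0.709, 3.06, 0.0]
force: [-1.1, 1.6, 3.4]
width: 0.132
gripper_force: 15.0
```

>>> {"fn": "move_arm", "kwargs": {
  "motion": [
    {"tx": 0,"ty": -0.01,"tz": 0,"twist": 0},
    {"tx": 0,"ty": -0.01,"tz": 0,"twist": 0},
    {"tx": 0,"ty": -0.01,"tz": 0,"twist": 0},
    {"tx": 0,"ty": -0.01,"tz": 0,"twist": 0},
    {"tx": 0,"ty": -0.01,"tz": 0,"twist": 0},
    {"tx": 0,"ty": -0.01,"tz": 0,"twist": 0},
    {"tx": 0,"ty": -0.01,"tz": 0,"twist": 0},
    {"tx": 0,"ty": -0.01,"tz": 0,"twist": 0},
    {"tx": 0,"ty": -0.005,"tz": 0,"twist": 0},
    {"tx": 0,"ty": 0,"tz": 0,"twist": 0}
  ]
}}

```text
clock: 28.2
position: [0.5269, -0.3225, 0.0435]
ee_rot: [0.709, -3.058, -0.008]
force: [-8.5, 10.9, 14.6]
width: 0.124
gripper_force: 15.0
```

```bash
python3 go.py b 0.0015 -.0535 .0416 90
```

```text
clock 28.2 tcp in frame [ 0.0006 -0.0535  0.0435] tilt -0.9999845368039108 F [-8.5384 10.9262 14.5726] w 0.12395018928073254 15.002233386039734 joints [ 0.3544  0.5754  0.1617  1.7504 -0.1221  0.8305  2.5999]
twist 0.0055956522254380775 tx,ty,tz -0.000916412748794121 -4.752561046465586e-05 0.0019355332291637259
```

The cover is shut against its stop. Next: release, rise, verify.

>>> {"fn": "move_arm", "kwargs": {
  "motion": [
    {"tx": 0,"ty": 0,"tz": 0,"twist": 0},
    {"tx": 0,"ty": 0,"tz": 0,"twist": 0},
    {"tx": 0,"ty": 0,"tz": 0,"twist": 0},
    {"tx": 0,"ty": 0,"tz": 0,"twist": 0},
    {"tx": 0,"ty": 0,"tz": 0,"twist": 0},
    {"tx": 0,"ty": 0,"tz": -0.02,"twist": 0},
    {"tx": 0,"ty": 0,"tz": -0.04,"twist": 0},
    {"tx": 0,"ty": 0,"tz": -0.04,"twist": 0},
    {"tx": 0,"ty": 0,"tz": -0.04,"twist": 0},
    {"tx": 0,"ty": 0,"tz": 0,"twist": 0}
  ],
  "gripper": 0
}}

```text
clock: 29.2
position: [0.5311, -0.3267, 0.1896]
ee_rot: [-0.707, 3.053, -0.01]
force: [0.5, -0.0, -0.9]
width: 0.5
gripper_force: 0.0
```

```bash
python3 - <<'E'
from fit import *
v=np.load("fit.npz")["b"]
for c in("scene","top"):
    arm.get_image(c)
    for q in("cover_rib","crossbar"):
        l=arm.place_of(c,q);print(c,q,[(k["conf"],np.array(k["point"])*[560,420]) for k in l[:2]])
    l=arm.regions_of(c,"dust_cover");print([(k["conf"],np.array(k["point"])*[560,420]) for k in l[:1]])
    print(proj(c,place(v,[[0,-.055,.092],[0,-.055,.069],[0,-.045,.069]])))
for q in("tape_roll","bit_block","pattern_offcut"):
    print(q,[np.array(k["point"])*[560,420] for k in arm.place_of("top",q)[:1]])
print(arm.observe()["position"])
E
```

```text
scene cover_rib [(0.97, array([181.72 , 150.696])), (0.15, array([208.208, 174.72 ]))]
scene crossbar [(0.74, array([474.488, 251.496]))]
[(0.62, array([185.024, 156.198]))]
[[183.6858 148.9628]
 [184.8427 156.5824]
 [188.8128 156.6107]]
top cover_rib [(0.67, array([378.392, 240.114]))]
top crossbar [(0.85, array([139.496, 235.2  ])), (0.17, array([138.712, 232.68 ]))]
[(0.65, array([374.472, 226.506]))]
[[384.1108 237.6407]
 [382.3888 238.1203]
 [379.2878 239.6176]]
tape_roll [array([263.424, 160.398])]
bit_block [array([330.512, 166.614])]
pattern_offcut [array([212.408, 161.406])]
[ 0.5279 -0.3246  0.183 ]
```

The cover is shut to within a pixel in the scene view, the arm is home, and the bystanders haven't moved. I'll hand it in.

```bash
python3 -c "
from cell import arm
print(arm.sign_off())"
```

```text
the job is handed in; nothing more can be done
None
```

The router jig is ready and handed in at about 30 s: support arm snapped home under its catch, button pushed to its stop, dust cover slid shut again, and the tape roll, bit block and offcut left where they were; two brief pushes ran hard (about 43 N at the wrist seating the bar, 36 N on the button), both made with the fingertips.

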